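# Unlatch the dust cabinet and hold its gate wide

## Task

Open the dust cabinet so that a colleague can take out its tray: press the large button right down and let it up, then the small one likewise, never both at once; then squeeze the tabs of the broad catch fully together, and after that those of the slim catch. Swing the self-closing gate past its detent until it stands about square to the cabinet front, and finish while still holding it there with the gripper, not propped. Leave the other things where they are.

Things in the scene. Friction and masses are not known exactly. Their poses are not given: they have to be found in the camera images.
- dust_cabinet: Green metal dust cabinet fixed to the bench, 220 wide (its y), 120 high. Origin: at bench height under the middle of its front, in the plane of the closed gate; +x leads into the cabinet, away from the robot, +y along the front to the hinge, z up. Its flat top (deck, 120 high, x 8 to 173) carries the catches just behind the gate. Sizes in mm.
- gate (a joint): Gate hinged on an upright axis: 0 closed; grows (rad) as its free (-y) end swings out towards the robot, clockwise seen from above; 1.57 = square to the front; stop at 1.65. Until both catches are squeezed it has only a little play (under 0.08 rad). A spring always pulls it shut: 0.1 N m at 0, 0.5 N m at 1.57. Sizes in mm.
- gate_post (a point): On the axis of the gate's pull post: round dark steel post, 16 dia, upright on the gate's top edge at its free end, 120 to 175 above the bench. This point is 156 above the bench, 178 from the hinge axis, and moves with the gate. It can be pinched from above and may turn between the fingers. Sizes in mm.
- gate_hinge (a point): Point on the gate's upright hinge axis, 120 above the bench (cabinet frame: x 0, y 80); fixed. The gate is a flat aluminium panel reaching from 8 to 190 from this axis, 12 thick, 22 to 120 above the bench. Sizes in mm.
- detent (a point): Sprung brass ball on the dark apron plate (12 high, cabinet x -105 to 5, y -57 to 33), top 18 above the bench. It bears on a bump under the gate between about 0.55 and 0.75 rad and takes about 0.5 N m more to get past, either way. Let go beyond it, the gate springs back as far as this detent. Sizes in mm.
- broad_base: The broad catch, on the deck: two upright aluminium tabs facing each other along y, each 30 wide (x), 6 thick, tops 40 above the deck; the +y tab (y 8 to 14) is fixed, the -y tab (y -14 to -8) slides. Origin: on the deck, midway between the unsqueezed tabs; axes as the cabinet's. The catches stand at cabinet x 41, y +45 and -45; which is which changes. Sizes in mm.
- broad_hook (a point): Tip of the broad catch's hook, an arm 4 to 12 above the deck that runs forward from its sliding tab over the gate's top edge. Its nose stands in front of a stud (8 dia, 16 high) on the gate's top edge until the catch is squeezed; it moves with the tab. Sizes in mm.
- broad_catch (a joint): Slide of the broad catch's moving tab, m: 0 (to 0.001) hooked, grows as the tab is squeezed towards the fixed one (+y), stop at 0.014 with 2 mm left between the tabs. The gate is free of it from 0.0115. No spring: friction of about 4 N, it stays where it is left.
- slim_base: The slim catch, on the deck: two upright aluminium tabs facing each other along y, each 10 wide (x), 6 thick, tops 40 above the deck; the +y tab (y 8 to 14) is fixed, the -y tab (y -14 to -8) slides. Origin: on the deck, midway between the unsqueezed tabs; axes as the cabinet's. The catches stand at cabinet x 41, y +45 and -45; which is which changes. Sizes in mm.
- slim_hook (a point): Tip of the slim catch's hook, an arm 4 to 12 above the deck that runs forward from its sliding tab over the gate's top edge. Its nose stands in front of a stud (8 dia, 16 high) on the gate's top edge until the catch is squeezed; it moves with the tab. Sizes in mm.
- slim_catch (a joint): Slide of the slim catch's moving tab, m: 0 (to 0.001) hooked, grows as the tab is squeezed towards the fixed one (+y), stop at 0.014 with 2 mm left between the tabs. The gate is free of it from 0.0115. No spring: friction of about 4 N, it stays where it is left.
- panel: Grey control panel box fixed to the bench at the robot's left, 90 (x) x 160 (y) x 40 high. Origin: centre of its underside. The two buttons stand on it at y = +37 and y = -37; which is which changes. Sizes in mm.
- large_button_top (a point): Centre of the top of the large push button: grey round cap 38 dia in a black collar 54 dia that stands 12 above the panel; unpressed the top is 22 above the panel (62 above the bench). z up. Sizes in mm.
- large_button (a joint): Press of the large button, m: 0 up, 0.006 fully down (about 5 N); a spring brings it up again.
- small_button_top (a point): Centre of the top of the small push button: grey round cap 18 dia in a black collar 34 dia that stands 12 above the panel; unpressed the top is 22 above the panel (62 above the bench). z up. Sizes in mm.
- small_button (a joint): Press of the small button, m: 0 up, 0.006 fully down (about 5 N); a spring brings it up again.
- stone_cup: Bystander, to be left alone: small green-white stone cup, 50 dia x 50 high, standing on the rear of the cabinet's deck. Sizes in mm, origin at the centre of the underside.
- stone_blank: Bystander, to be left alone: rounded pale stone block 40 x 50 x 35, on the rear of the cabinet's deck. Sizes in mm, origin at the centre of the underside.
- bowl: Bystander, to be left alone: white bowl, 90 dia x 45 high. Sizes in mm, origin at the centre of the underside.
- slab: Bystander, to be left alone: grey stone slab 110 x 110 x 30, lying flat. Sizes in mm, origin at the centre of the underside.
- stone_ring: Bystander, to be left alone: stone ring 68 outer dia x 14 high, lying on the slab. Sizes in mm, origin at the centre of the underside.
- jar: Bystander, to be left alone: clear jar with a steel cap, 56 dia x 85 high, standing between the panel and the cabinet. Sizes in mm, origin at the centre of the underside.
- handpiece: Bystander, to be left alone: blue and steel pen-shaped grinding handpiece, 150 long, 18 thick, lying on the bench; origin at its blue end.

How it is judged:
By the outcome, as a careful person would: the job done as asked, in the order asked, and still so for the second after the job is handed in, while the arm keeps its last pose, push and grip.
It also fails if it takes over 72 s, if anything falls off the work surface, if the arm or the gripper's body presses on something with over 40 N, if the wrist force passes 120 N, or if a joint passes its speed limit or range.

## Robot

A 6-joint arm with a two-finger parallel gripper is mounted at the origin on the work surface. World frame = base frame: x ahead of the robot, y to its left, z up, the work surface at z = 0. Lengths are in m, angles in degrees, forces in N, time in s.
With the tool pointing down it reaches from about 0.4 to 0.825 m from the base axis. Payload 7 kg.
Tool frame: the origin (TCP) lies at the very end of the fingers, on their centre line; the grasp point (between the pads) lies 19 mm behind it; x points along the fingers, y is the direction in which the jaws open and shut, and the axes are right-handed (so a half turn about x gives the same grasp; the last joint's range is limited). The gripper opens to 88 mm and grips with 3 to 60 N. Pads are 19 mm wide; open, the fingers measure 130 mm over their backs; the gripper's body (78 mm by 193 mm) begins 47 mm behind the grasp point.
Start: joints at [80.22, 20.546, 0.682, 0, -70.136, -16.507], TCP at [0.299, 0.605, 0.227] pointing down, gripper open.
Joint ranges: [-176.03, 176.03], [-82.01, 121.73], [-58.28, 71.71], [-173.87, 95.51], [-174.79, -0.11], [-173.66, 173.66]. Speed limits (degrees/s): [136.94, 136.94, 172.46, 180, 180, 180].

## Interface

Orientations are given as [roll, pitch, yaw] about the fixed x, y, z axes, in that order (R = Rz(yaw) Ry(pitch) Rx(roll)).
In Python, from plant import monitor, eyes, ticket gives the robot as it stands. The module is installed in compiled form; this text tells all that it offers.
- The arm moves only by the shell command python3 -m crank 'ROWS'. ROWS is JSON, a list of rows, each an object with "linear": the shift along the world's x, y, z in units of 60 mm (1.0 is 60 mm), a list of three; "rot": the turn, a rotation vector about the world's x, y, z in units of 5 degrees (1.0 is 5 degrees), a list of three; "hand": the opening, from 0 (shut) to 1 (fully open). In form: [{"linear": [tx, ty, tz], "rot": [ax, ay, az], "hand": hand}, ...]. A call has 1 to 20 rows; each row shifts and turns the pose as measured when the row begins; what a row does not reach is not made up. A row lasts 1/8 s, in which the tool goes at most 62.5 mm and 10.7 degrees, less where a joint would pass 70% of its speed; a pose out of reach is approached as far as the arm can. A call is refused whole if a number of a shift passes 1 or a number of a turn 1, either way. A call with a gripper value outside its range is refused whole. The fingers move at their own pace and stop on an object; the grip force is fixed at half the most. Time passes only in rows, so rows that do not move let the fingers close. It gives the time, the measured TCP pose, the force and the opening at its end, in the units of the state.
- monitor.get_obs(): the state, without advancing time (a new reading comes with each control period).
- eyes.snapshot(name): name is "scene" or "top" or "wrist"; returns a dict with "image" (420x560x3 uint8, red, green, blue), "depth" (420x560 float32, m along the optical axis (not along the pixel's ray), 0 where there is no reading), "K" (3x3 intrinsics, pixels), "k1" (the pictures are not rectified: a ray, as slopes to the right and down, at radius r is drawn at 1 + k1 r^2 times it, then the intrinsics apply), "camera_from_world" (4x4, takes a point from world to camera coordinates); the wrist camera has in their place "hand_eye" (4x4, takes a point from camera to tool coordinates, whose origin is the TCP and whose axes are the tool frame's). Camera axes: x right, y up, looking along -z (the intrinsics and any distortion apply to the point x, -y, -z); pixel columns grow to the right and rows downward; lengths in m; the calibration is good to about 2 mm. A picture is of the moment at which its call begins: read the wrist's pose just before it.
- ticket.close_job(): hands the job in, once; it reports no verdict.
The state is a dict: "clock": time; "joint_pos": joint angles; "qvel": joint speeds; "tau": joint torques, N m; "tool_pos": TCP position; "orientation": TCP orientation; "force": force on the tool from outside, world axes, zero at the start; "moment": the same for the moment, N m; "opening": finger opening in m.
Only numpy, scipy, OpenCV 4.12 (cv2) and the standard library are available. Lean on these libraries where they do the work, as an engineer would, in place of code of your own. Each camera call takes 0.05 s, during which the arm holds its last target.

## Working session

There is one attempt and no reset: what is moved stays moved. The work goes in short steps, Python scripts to look and compute and a shell command to move; the robot and the scene stay as the last step left them, time stands still between calls to the robot, and variables do not carry over. Pictures are saved under pics/ and viewed, and the job is handed in when it is done.

```bash
mkdir -p pics; cat > h.py <<'E'
import numpy as np, cv2
from plant import monitor, eyes, ticket
def snap(n,f):
    s=eyes.snapshot(n); cv2.imwrite('pics/'+f,s['image'][:,:,::-1]); return s
E
python3 - <<'E'
from h import *
o=monitor.get_obs(); print(o)
for n in ['scene','top','wrist']:
    s=snap(n,n+'0.png'); np.savez(n+'0.npz',**s)
    print(n,s['K'].tolist(),s['k1'],[ (k,np.round(s[k],4).tolist()) for k in s if 'world' in k or 'hand' in k], s['depth'].min(),s['depth'].max())
E
```

```text
{'clock': 0.0, 'joint_pos': array([ 8.02190257e+01,  2.05907418e+01,  6.33903510e-01, -2.14372393e-02,
       -7.01363018e+01, -1.65061892e+01]), 'qvel': array([0.00452324, 0.01776419, 0.03977671, 0.01342227, 0.00223284,
       0.04694071]), 'tau': array([ 1.68687733e-03, -5.82721066e+01,  2.93046981e+01,  6.99675232e+00,
        7.06955689e-03, -1.59748488e-04]), 'tool_pos': array([0.29874361, 0.60473773, 0.22562736]), 'orientation': array([  94.29910761,   89.9047039 , -111.99535633]), 'force': array([-0.40412589,  0.57607717, -0.24172932]), 'moment': array([-0.04385861, -0.00106397,  0.00338025]), 'opening': 0.08730589796302478}
scene [[489.40795282709746, 0.0, 281.90527508149506], [0.0, 489.40795282709746, 202.4519689148318], [0.0, 0.0, 1.0]] 0.03952878928862124 [('camera_from_world', [[-0.1472, 0.9891, 0.0059, 0.0751], [-0.7402, -0.1141, 0.6627, 0.3674], [0.6561, 0.0931, 0.7489, -1.8423], [0.0, 0.0, 0.0, 1.0]])] 0.0 3.953336
top [[475.5089483642659, 0.0, 281.1195761221518], [0.0, 475.5089483642659, 209.56025584818207], [0.0, 0.0, 1.0]] -0.038587452230508086 [('camera_from_world', [[-0.0032, -1.0, -0.0045, -0.0132], [0.9962, -0.0036, 0.0865, -0.5776], [-0.0865, -0.0042, 0.9962, -1.1648], [0.0, 0.0, 0.0, 1.0]])] 0.0 2.0701213
wrist [[289.54894291689453, 0.0, 279.48800664096973], [0.0, 289.54894291689453, 212.53475289251705], [0.0, 0.0, 1.0]] -0.014778582322457712 [('hand_eye', [[-0.001, 0.2887, -0.9574, -0.1585], [1.0, 0.0, -0.0011, 0.0003], [-0.0003, -0.9574, -0.2887, -0.0784], [0.0, 0.0, 0.0, 1.0]])] 0.0 1.0667557
```

View pics/scene0.png

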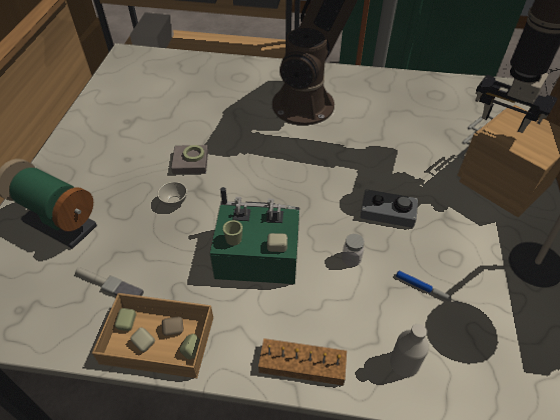

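View pics/top0.png

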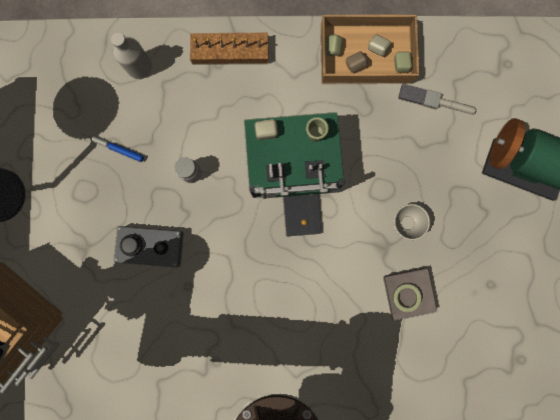

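View pics/wrist0.png

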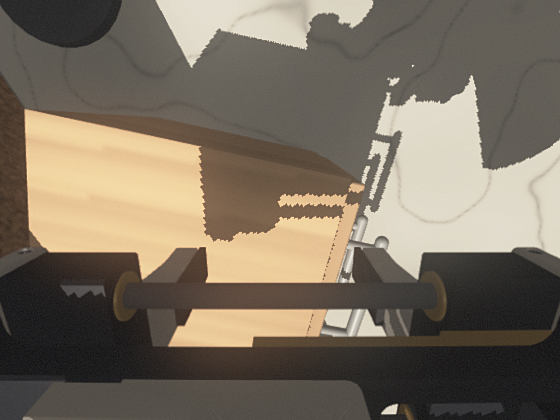

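Large button at top (131,245), small at (161,248); the gate runs from the hinge (255,190) to the post (342,184). Next I'll zoom in on the cabinet and panel.

```bash
cat >> h.py <<'E'
def ray(s,u,v,T=None):
    """world ray origin, dir for pixel; T = world_from_camera for wrist"""
    K=s['K'];k=float(s['k1'])
    d=np.array([(u-K[0,2])/K[0,0],(v-K[1,2])/K[1,1]]); p=d.copy()
    for _ in range(20): p=d/(1+k*(p@p))
    c=np.array([p[0],-p[1],-1.0])
    if T is None: T=np.linalg.inv(s['camera_from_world'])
    return T[:3,3],T[:3,:3]@c
def onz(s,u,v,z,T=None):
    o,d=ray(s,u,v,T); return o+d*(z-o[2])/d[2]
def proj(s,P,T=None):
    M=s['camera_from_world'] if T is None else np.linalg.inv(T)
    c=M[:3,:3]@np.asarray(P)+M[:3,3]; a=np.array([c[0],-c[1]])/-c[2]
    a=a*(1+float(s['k1'])*(a@a)); return s['K'][:2,:2]@a+s['K'][:2,2]
def wristT(s,o):
    from scipy.spatial.transform import Rotation as R
    T=np.eye(4);T[:3,:3]=R.from_euler('xyz',o['orientation'],degrees=True).as_matrix();T[:3,3]=o['tool_pos']
    return T@s['hand_eye']
def crop(s,f,x0,y0,x1,y1,z):
    cv2.imwrite('pics/'+f,cv2.resize(s['image'][y0:y1,x0:x1,::-1],None,fx=z,fy=z,interpolation=cv2.INTER_CUBIC))
E
python3 - <<'E'
from h import *
t=dict(np.load('top0.npz'));s=dict(np.load('scene0.npz'))
crop(t,'t1.png',235,100,365,245,4); crop(s,'s1.png',205,175,310,285,5); crop(t,'t2.png',105,215,195,275,6)
E
```

```text
(no output)
```

View pics/t1.png

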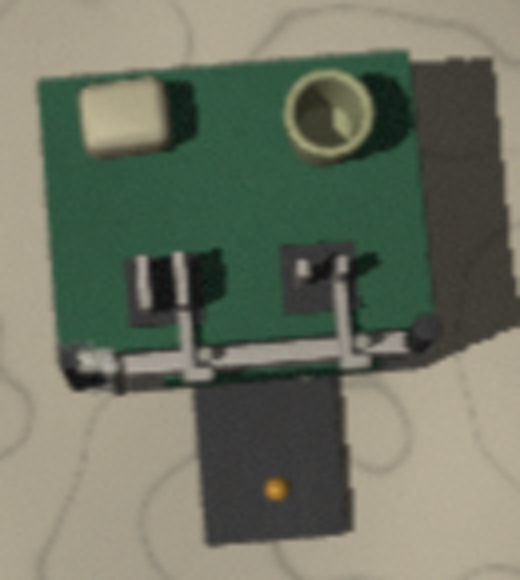

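View pics/s1.png

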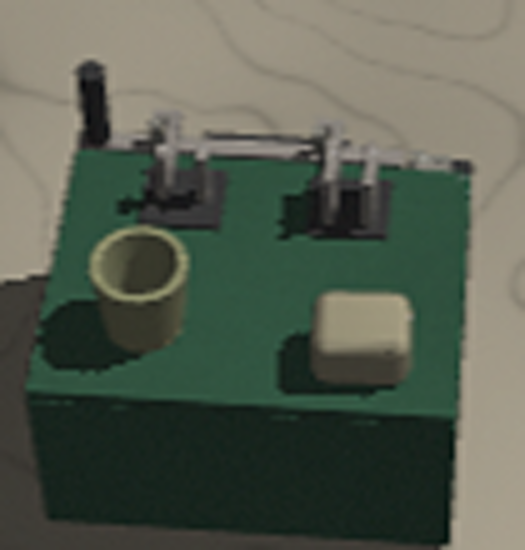

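View pics/t2.png

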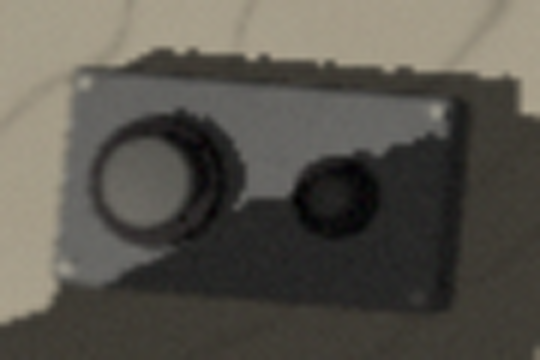

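```bash
python3 - <<'E'
from h import *
t=dict(np.load('top0.npz'));s=dict(np.load('scene0.npz'))
def T(x,y,z): return onz(t,235+x/4-.4,100+y/4-.4,z)
def S(x,y,z): return onz(s,205+x/5-.4,175+y/5-.4,z)
for n,p in dict(rl=T(38,78,.12),rr=T(408,52,.12),fr=T(433,322,.12),post=T(427,325,.175),ball=T(276,489,.018),btabfix=T(143,283,.16),btabmov=T(180,278,.16),stabfix=T(303,268,.16),stabmov=T(342,265,.16),apl=T(208,544,.012),apr=T(351,530,.012)).items(): print(n,p.round(4))
for n,p in dict(s_rl=S(458,415,.12),s_rr=S(30,390,.12),s_post=S(91,70,.175)).items(): print(n,p.round(4))
def P(x,y,z): return onz(t,105+x/6-.4,215+y/6-.4,z)
print('L',P(144,182,.062),'Lcollar',P(158,182,.052),'S',P(337,197,.062))
print(P(80,72,.04),P(462,97,.04),P(58,283,.04),P(447,308,.04))
# depth-based top camera cloud of the catches/panel
crop(s,'s2.png',350,180,430,230,8)
E
```

```text
rl [0.7825 0.0706 0.12  ]
rr [ 0.7972 -0.1465  0.12  ]
fr [ 0.6372 -0.1586  0.12  ]
post [ 0.6273 -0.1483  0.175 ]
ball [ 0.547  -0.0715  0.018 ]
btabfix [0.6538 0.0081 0.16  ]
btabmov [ 0.6566 -0.0126  0.16  ]
stabfix [ 0.6619 -0.0814  0.16  ]
stabmov [ 0.6636 -0.1032  0.16  ]
apl [ 0.5128 -0.0287  0.012 ]
apr [ 0.5213 -0.1188  0.012 ]
s_rl [0.7798 0.0758 0.12  ]
s_rr [ 0.7973 -0.1408  0.12  ]
s_post [ 0.625  -0.1444  0.175 ]
L [0.48965698 0.35439771 0.062     ] Lcollar [0.48977953 0.35190581 0.052     ] S [0.48350014 0.27585237 0.062     ]
[0.53530787 0.38932017 0.04      ] [0.52458966 0.23054079 0.04      ] [0.44860507 0.39631655 0.04      ] [0.43831441 0.23552971 0.04      ]
```

View pics/s2.png

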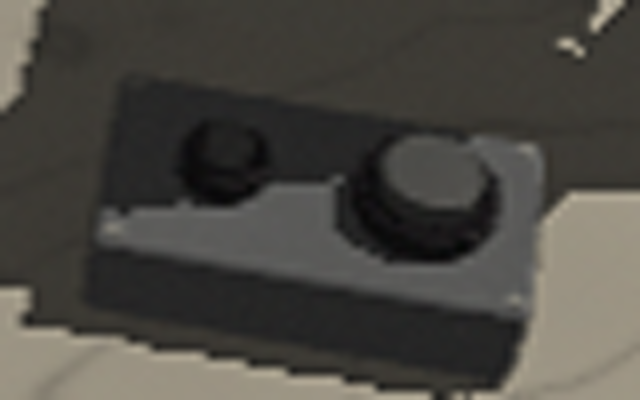

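```bash
cat >> h.py <<'E'
def st():
    from scipy.spatial.transform import Rotation as R
    o=monitor.get_obs(); M=R.from_euler('xyz',o['orientation'],degrees=True).as_matrix()
    print('t',round(o['clock'],2),'tcp',o['tool_pos'].round(4),'toolx',M[:,0].round(3),'jawyaw',round(np.degrees(np.arctan2(M[1,1],M[0,1])),1),'q',o['joint_pos'].round(1),'F',o['force'].round(1),'open',round(o['opening'],4))
    return o
E
python3 -c "
from h import *;st()"
python3 -m crank '[{"linear":[0,0,1],"rot":[0,0,0],"hand":0}]'
```

```text
t 0.15 tcp [0.2988 0.6049 0.2258] toolx [-0.    -0.001 -1.   ] jawyaw -116.3 q [ 80.2  20.6   0.6  -0.  -70.1 -16.5] F [-0.3  0.2  0. ] open 0.0878
clock: 0.28
tool_pos: [0.2976, 0.6024, 0.2806]
orientation: [96.9, 89.3, -109.4]
force: [0.9, 1.7, 0.9]
opening: 0.082
```

```bash
python3 -m crank '[{"linear":[0.64,-0.8,0],"rot":[0,0,1],"hand":0},{"linear":[0.64,-0.8,0],"rot":[0,0,1],"hand":0},{"linear":[0.64,-0.8,0],"rot":[0,0,1],"hand":0},{"linear":[0.64,-0.8,-0.4],"rot":[0,0,1],"hand":0},{"linear":[0.64,-0.8,-0.8],"rot":[0,0,1],"hand":0},{"linear":[0,0,-0.8],"rot":[0,0,1],"hand":0},{"linear":[0,0,0],"rot":[0,0,0],"hand":0}]'; python3 -c "
from h import *;st()"
```

```text
clock: 1.15
tool_pos: [0.4831, 0.3705, 0.1742]
orientation: [123.3, 89.8, -52.0]
force: [0.0, -0.6, 0.8]
opening: 0.0131
t 1.15 tcp [0.4831 0.3705 0.1742] toolx [ 0.003 -0.003 -1.   ] jawyaw -85.3 q [ 56.   16.6 -12.3   0.3 -61.2  38.6] F [ 0.  -0.6  0.8] open 0.0131
```

```bash
python3 -m crank '[{"linear":[0.1,-0.33,0],"rot":[0,0,0],"hand":0},{"linear":[0,0,0],"rot":[0,0,0],"hand":0}]'; python3 -c "
from h import *;o=st();s=snap('wrist','w1.png');T=wristT(s,o)
for p in ([.489,.351,.062],[.4843,.276,.062]): print(proj(s,p,T))
print(o['tool_pos'])"
```

```text
clock: 1.4
tool_pos: [0.4903, 0.3512, 0.1775]
orientation: [158.0, 89.7, -17.4]
force: [-0.3, 0.8, 0.1]
opening: 0.0006
t 1.4 tcp [0.4903 0.3512 0.1775] toolx [ 0.005 -0.002 -1.   ] jawyaw -85.4 q [ 54.3  15.8 -13.    0.3 -61.1  40.1] F [-0.3  0.8  0.1] open 0.0006
[278.79133836 209.95804827]
[353.28304658 220.21893537]
[0.49034575 0.35122661 0.17752929]
```

View pics/w1.png

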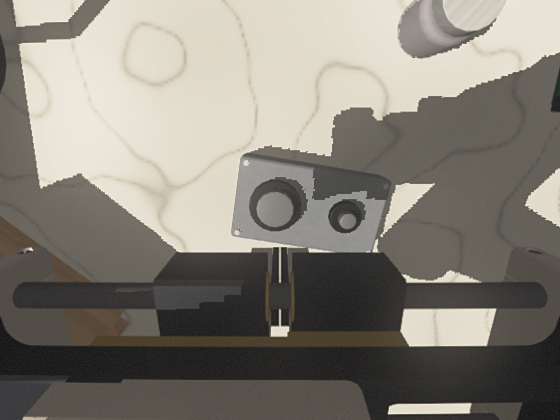

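Large cap at about (275,210) and small at (347,217); I'll convert both.

```bash
python3 -c "
from h import *;o=st();s=eyes.snapshot('wrist');T=wristT(s,o)
crop(s,'w2.png',225,145,400,260,4)
g=cv2.cvtColor(s['image'],cv2.COLOR_RGB2GRAY)
c=cv2.HoughCircles(cv2.resize(g[150:250,225:400],None,fx=4,fy=4,interpolation=cv2.INTER_CUBIC),cv2.HOUGH_GRADIENT,1,100,param1=80,param2=25,minRadius=30,maxRadius=120)
print(c)
for x,y,r in c[0]: print(x/4+225,y/4+150,r/4, onz(s,x/4+224.6,y/4+149.6,.062,T),onz(s,x/4+224.6,y/4+149.6,.052,T))
"
```

```text
t 1.45 tcp [0.4906 0.3521 0.1779] toolx [ 0.006 -0.001 -1.   ] jawyaw -85.4 q [ 54.4  15.8 -12.9   0.3 -61.1  40.1] F [-0.   0.   0.3] open 0.0006
[[[205.5 222.5 104.4]
  [484.5 274.5  60.4]]]
276.375 205.625 26.1 [0.49382414 0.35516562 0.062     ] [0.49113934 0.35504466 0.052     ]
346.125 218.625 15.1 [0.4860474  0.28478108 0.062     ] [0.48307973 0.28210002 0.052     ]
```

View pics/w2.png

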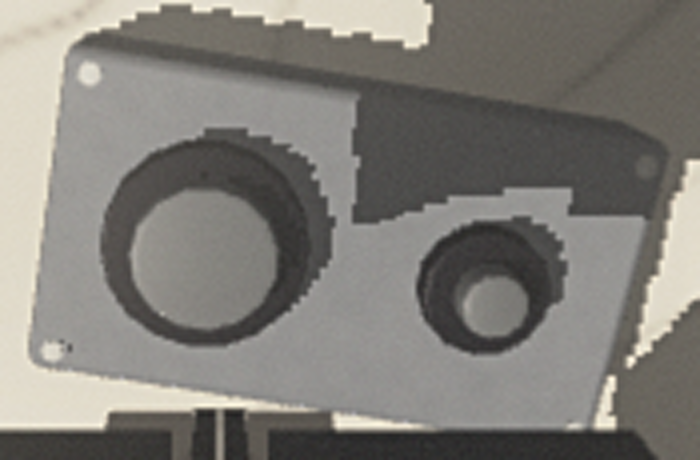

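```bash
python3 -c "
from h import *;o=st();s=eyes.snapshot('wrist');T=wristT(s,o)
for x,y in ((203.,259),(495,304)): print(onz(s,x/4+224.6,y/4+144.6,.062,T))
"
```

```text
t 1.5 tcp [0.4905 0.3525 0.1778] toolx [ 0.006 -0.    -1.   ] jawyaw -85.3 q [ 54.4  15.8 -12.9   0.3 -61.1  40.1] F [ 1.3 -0.2  0. ] open 0.0004
[0.4894956  0.35579651 0.062     ]
[0.48375616 0.28218694 0.062     ]
```

```bash
python3 -c "
from h import *
s=dict(np.load('scene0.npz'))
for x,y in ((436,172),(228,150)): print(onz(s,350+x/8-.4,180+y/8-.4,.062))"
python3 -m crank '[{"linear":[-0.02,0.01,-0.8],"rot":[0,0,0],"hand":0},{"linear":[0,0,-0.6],"rot":[0,0,0],"hand":0},{"linear":[0,0,-0.2],"rot":[0,0,0],"hand":0},{"linear":[0,0,0],"rot":[0,0,0],"hand":0}]'; python3 -c "
from h import *;st()"
```

```text
[0.49107337 0.35943374 0.062     ]
[0.4917153  0.28394126 0.062     ]
clock: 2.05
tool_pos: [0.4903, 0.3568, 0.0838]
orientation: [-159.6, 89.3, 25.2]
force: [0.4, -0.2, -0.4]
opening: 0.0006
t 2.05 tcp [0.4903 0.3568 0.0838] toolx [ 0.011  0.005 -1.   ] jawyaw -85.2 q [ 54.7  21.  -19.3   0.5 -49.1  39.8] F [ 0.4 -0.2 -0.4] open 0.0006
```

```bash
python3 -m crank '[{"linear":[0,0,-0.25],"rot":[0,0,0],"hand":0},{"linear":[0,0,-0.1],"rot":[0,0,0],"hand":0},{"linear":[0,0,-0.08],"rot":[0,0,0],"hand":0},{"linear":[0,0,-0.05],"rot":[0,0,0],"hand":0}]'
```

```text
clock: 2.55
tool_pos: [0.4918, 0.3588, 0.0571]
orientation: [-152.6, 89.0, 32.2]
force: [-1.9, -1.0, 4.1]
opening: 0.0003
```

```bash
python3 -m crank '[{"linear":[0,0,-0.05],"rot":[0,0,0],"hand":0},{"linear":[0,0,-0.05],"rot":[0,0,0],"hand":0}]'
```

```text
clock: 2.8
tool_pos: [0.492, 0.3589, 0.0557]
orientation: [-154.9, 88.9, 30.0]
force: [-14.3, -5.8, 34.3]
opening: 0.0008
```

```bash
python3 -m crank '[{"linear":[0,0,0.3],"rot":[0,0,0],"hand":0},{"linear":[0,0,0.3],"rot":[0,0.1,0],"hand":0},{"linear":[-0.05,-0.7,0],"rot":[-0.1,0.1,0],"hand":0},{"linear":[-0.05,-0.6,0],"rot":[0,0,0],"hand":0},{"linear":[0,0,0],"rot":[0,0,0],"hand":0}]'; python3 -c "
from h import *;o=st();t=eyes.snapshot('top');crop(t,'t3.png',105,200,225,280,6)"
```

```text
clock: 3.42
tool_pos: [0.4864, 0.2803, 0.0945]
orientation: [-115.8, 89.8, 69.2]
force: [-0.3, 0.8, 0.9]
opening: 0.0005
t 3.42 tcp [0.4864 0.2803 0.0945] toolx [ 0.001  0.004 -1.   ] jawyaw -85.0 q [ 49.9  16.9 -23.7  -0.1 -49.2  45.2] F [-0.3  0.8  0.9] open 0.0005
```

View pics/t3.png

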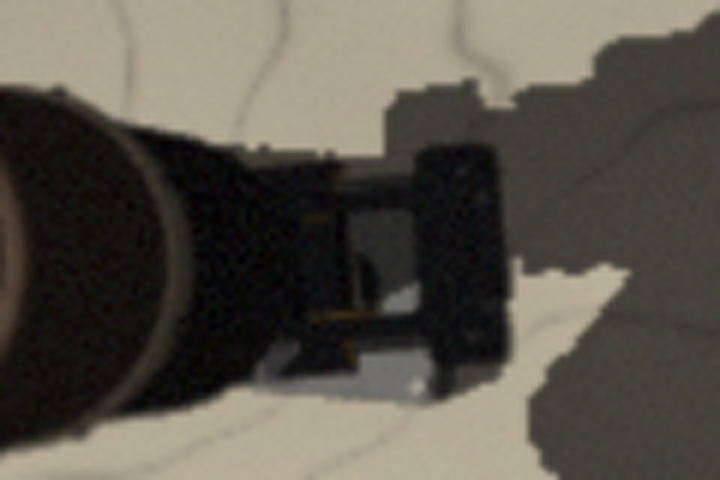

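```bash
python3 -c "
from h import *;o=st();t=snap('wrist','w3.png');T=wristT(t,o);print(proj(t,[.486,.281,.062],T), proj(t,o['tool_pos'],T));s=eyes.snapshot('scene');crop(s,'s3.png',340,140,440,240,6)"
```

```text
t 3.48 tcp [0.4868 0.2814 0.0946] toolx [ 0.002  0.004 -1.   ] jawyaw -85.0 q [ 49.9  16.9 -23.7  -0.1 -49.2  45.2] F [0.2 1.1 0.3] open 0.0007
[279.56621187 241.40626114] [278.87488665 260.72854155]
```

View pics/w3.png

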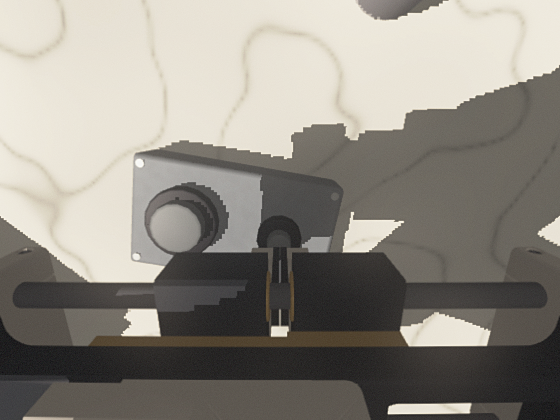

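View pics/s3.png

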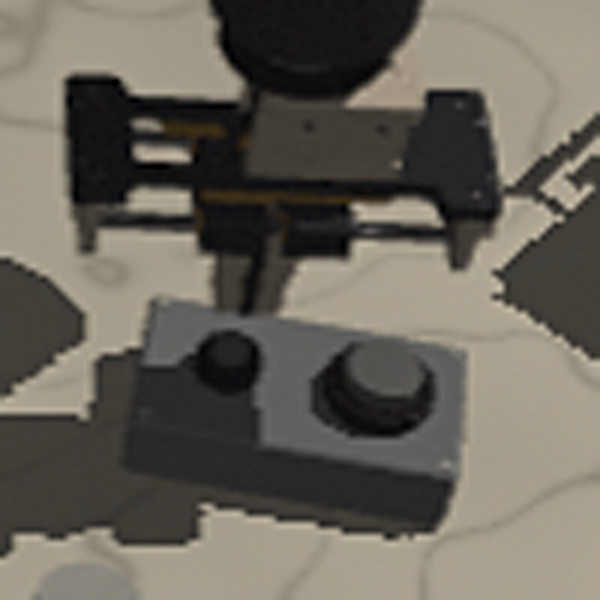

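Small cap sits at (280,241) in the wrist view, exactly where predicted, right under the fingertips. Pressing.

```bash
python3 -m crank '[{"linear":[0,0,-0.4],"rot":[0,0,0],"hand":0},{"linear":[0,0,-0.12],"rot":[0,0,0],"hand":0},{"linear":[0,0,-0.08],"rot":[0,0,0],"hand":0},{"linear":[0,0,-0.06],"rot":[0,0,0],"hand":0}]'
```

```text
clock: 4.08
tool_pos: [0.4885, 0.2854, 0.0557]
orientation: [-139.8, 89.6, 45.5]
force: [-9.0, -4.8, 31.9]
opening: 0.0004
```

```bash
python3 -m crank '[{"linear":[0,0,-0.05],"rot":[0,0,0],"hand":0},{"linear":[0,0,-0.05],"rot":[0,0,0],"hand":0}]'
```

```text
clock: 4.32
tool_pos: [0.4886, 0.2854, 0.0557]
orientation: [-152.5, 89.6, 33.0]
force: [-12.6, -4.9, 31.1]
opening: 0.0002
```

```bash
python3 -m crank '[{"linear":[0,0,0.5],"rot":[0,0,0],"hand":0},{"linear":[0,0,1],"rot":[0,0,0],"hand":0},{"linear":[0,0,1],"rot":[0,0,0],"hand":0},{"linear":[0.3,-0.6,0.5],"rot":[0,0,0],"hand":0.65},{"linear":[0.4,-0.8,0.3],"rot":[0,0,0],"hand":0.65},{"linear":[0.4,-0.8,0],"rot":[0,0,0],"hand":0.65},{"linear":[0.4,-0.8,0],"rot":[0,0,0],"hand":0.65},{"linear":[0.4,-0.8,0],"rot":[0,0,0],"hand":0.65},{"linear":[0.2,-0.6,0],"rot":[0,0,0],"hand":0.65},{"linear":[0,0,0],"rot":[0,0,0],"hand":0.65}]'; python3 -c "
from h import *;o=st();t=snap('wrist','w4.png');T=wristT(t,o);np.savez('w4.npz',T=T,**t)
for p in ([.6542,-.0003,.16],[.661,-.0901,.16],[.624,-.146,.175]): print(proj(t,p,T))"
```

```text
clock: 5.58
tool_pos: [0.6188, 0.0162, 0.2669]
orientation: [-153.9, 88.8, 31.8]
force: [-0.5, 0.8, -0.6]
opening: 0.0561
t 5.58 tcp [0.6188 0.0162 0.2669] toolx [ 0.017  0.011 -1.   ] jawyaw -84.3 q [ 19.4  13.4  -4.   -0.3 -71.5  76.4] F [-0.5  0.8 -0.6] open 0.0561
[301.48243794 177.61640023]
[398.45790988 180.19888345]
[455.92615886 228.84377987]
```

View pics/w4.png

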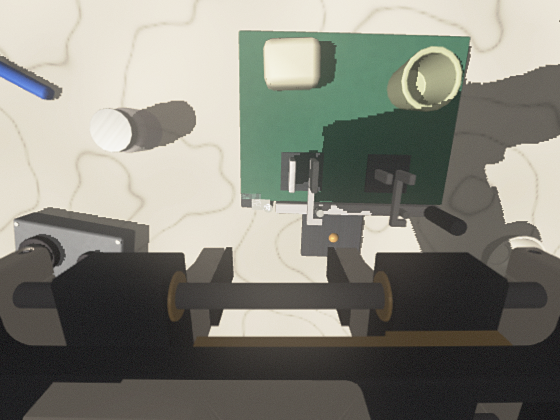

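```bash
python3 -c "
from h import *;t=dict(np.load('w4.npz'));crop(t,'w5.png',270,140,470,250,4)"
```

```text
(no output)
```

View pics/w5.png

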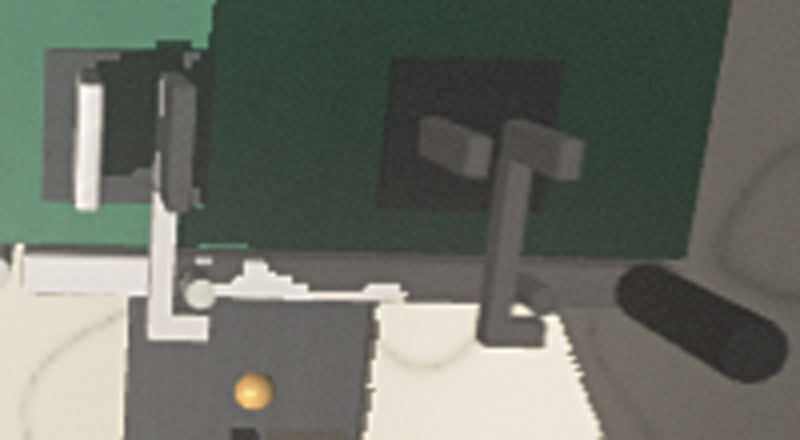

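```bash
python3 -c "
from h import *;t=dict(np.load('w4.npz'))
for n,x,y,z in (('bf',89,146,.16),('bm',182,143,.16),('sf',478,157,.16),('sm',570,160,.16),('post',758,348,.175),('ball',254,392,.018)): print(n,onz(t,270+x/4-.4,140+y/4-.4,z,t['T']).round(4))"
```

```text
bf [0.6547 0.0087 0.16  ]
bm [ 0.6576 -0.0126  0.16  ]
sf [ 0.6613 -0.0812  0.16  ]
sm [ 0.6629 -0.1026  0.16  ]
post [ 0.6264 -0.1483  0.175 ]
ball [ 0.5479 -0.0705  0.018 ]
```

```bash
python3 -m crank '[{"linear":[0.3,-0.1,-0.3],"rot":[-0.12,0.2,-0.3],"hand":0.65},{"linear":[0.3,-0.08,-0.5],"rot":[0,0,0],"hand":0.65},{"linear":[0,0,0],"rot":[0,0,0],"hand":0.65}]';  python3 -c "
from h import *;st()"
```

```text
clock: 6.0
tool_pos: [0.6552, 0.0094, 0.2194]
orientation: [-150.0, 89.8, 34.3]
force: [-1.4, -0.4, -0.7]
opening: 0.0572
t 6.0 tcp [0.6552 0.0094 0.2194] toolx [ 0.002  0.002 -1.   ] jawyaw -85.6 q [ 17.8  18.9  -2.7  -0.  -68.3  76.6] F [-1.4 -0.4 -0.7] open 0.0572
```

```bash
python3 -m crank '[{"linear":[0,-0.08,-0.5],"rot":[0,0,0],"hand":0.65},{"linear":[0,0,-0.4],"rot":[0,0,0],"hand":0.65},{"linear":[0,0,-0.2],"rot":[0,0,0],"hand":0.65},{"linear":[0,0,0],"rot":[0,0,0],"hand":0.65}]';  python3 -c "
from h import *;st();snap('wrist','w6.png')"
```

```text
clock: 6.5
tool_pos: [0.6559, 0.0087, 0.1572]
orientation: [-167.6, 89.5, 17.1]
force: [0.2, 0.9, -0.1]
opening: 0.0568
t 6.5 tcp [0.6559 0.0087 0.1572] toolx [ 0.009  0.003 -1.   ] jawyaw -85.4 q [ 17.8  21.2  -7.7   0.  -60.5  76.9] F [ 0.2  0.9 -0.1] open 0.0568
```

View pics/w6.png

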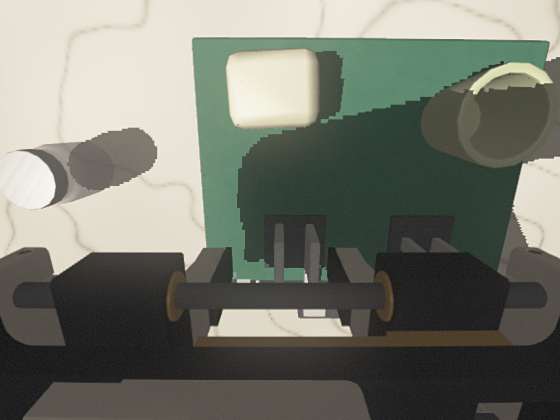

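```bash
python3 -m crank '[{"linear":[0,-0.06,-0.2],"rot":[0,0.1,0],"hand":0.65},{"linear":[0,-0.03,-0.12],"rot":[0,0,0],"hand":0.65},{"linear":[0,0,0],"rot":[0,0,0],"hand":0.65}]';  python3 -c "
from h import *;st()"
```

```text
clock: 6.92
tool_pos: [0.6574, 0.0033, 0.1399]
orientation: [-144.1, 89.7, 40.6]
force: [0.0, -0.2, -0.7]
opening: 0.0572
t 6.92 tcp [0.6574 0.0033 0.1399] toolx [ 0.004  0.004 -1.   ] jawyaw -85.3 q [ 17.2  22.4  -8.4  -0.1 -59.   77.6] F [ 0.  -0.2 -0.7] open 0.0572
```

```bash
python3 -m crank '[{"linear":[0,0.03,0],"rot":[0,0,0],"hand":0.4},{"linear":[0,0,0],"rot":[0,0,0],"hand":0.25},{"linear":[0,0,0],"rot":[0,0,0],"hand":0.12},{"linear":[0,0,0],"rot":[0,0,0],"hand":0},{"linear":[0,0,0],"rot":[0,0,0],"hand":0},{"linear":[0,0,0],"rot":[0,0,0],"hand":0}]';  python3 -c "
from h import *;st()"
```

```text
clock: 7.68
tool_pos: [0.6576, 0.0057, 0.1402]
orientation: [-140.8, 89.6, 43.9]
force: [1.8, -5.2, -2.4]
opening: 0.0133
t 7.67 tcp [0.6576 0.0057 0.1402] toolx [ 0.005  0.005 -1.   ] jawyaw -85.4 q [ 17.3  22.3  -8.3  -0.2 -59.   77.4] F [ 1.8 -5.2 -2.4] open 0.0133
```

```bash
python3 -m crank '[{"linear":[0,0,0],"rot":[0,0,0],"hand":0.3},{"linear":[0,0,0],"rot":[0,0,0],"hand":0.65},{"linear":[0,0,0],"rot":[0,0,0],"hand":0.65},{"linear":[0,0,0],"rot":[0,0,0],"hand":0.65},{"linear":[0,0,0.5],"rot":[0,0,0],"hand":0.65},{"linear":[0,0,0.4],"rot":[0,0,0],"hand":0.65},{"linear":[0.03,-0.8,0.4],"rot":[0,0,0],"hand":0.65},{"linear":[0.03,-0.7,0],"rot":[0,0,0],"hand":0.65},{"linear":[0,0,0],"rot":[0,0,0],"hand":0.65}]';  python3 -c "
from h import *;o=st();s=snap('wrist','w7.png');T=wristT(s,o);crop(s,'w8.png',150,140,350,290,4);np.savez('w8.npz',T=T,**s)"
```

```text
clock: 8.8
tool_pos: [0.6612, -0.085, 0.2211]
orientation: [-140.1, 89.6, 44.7]
force: [0.6, -0.0, 0.4]
opening: 0.0572
t 8.8 tcp [ 0.6612 -0.085   0.2211] toolx [ 0.005  0.005 -1.   ] jawyaw -85.2 q [  9.2  19.8  -1.1  -0.3 -68.8  85.6] F [ 0.6 -0.   0.4] open 0.0572
```

View pics/w8.png

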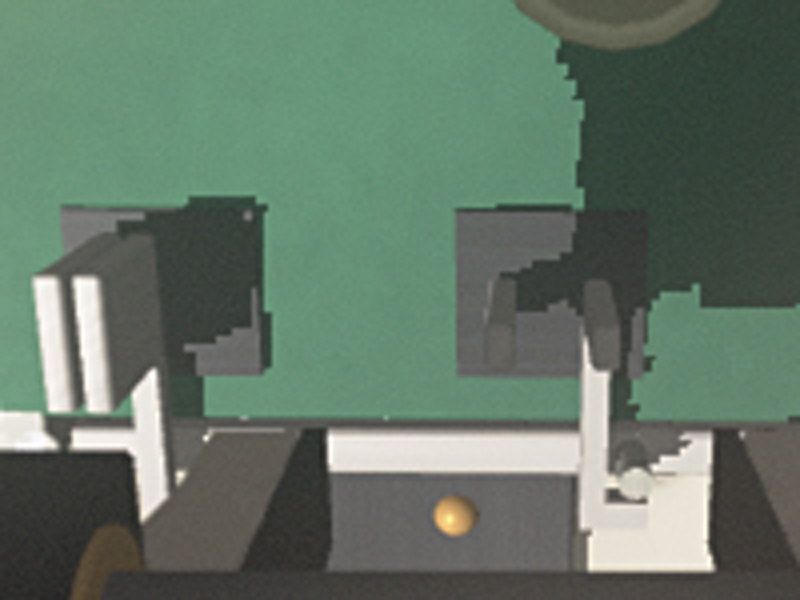

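```bash
python3 -c "
from h import *;t=dict(np.load('w8.npz'))
for x,y in ((497,348),(605,348),(48,340),(90,340)): print(onz(t,150+x/4-.4,140+y/4-.4,.16,t['T']).round(4))"
python3 -m crank '[{"linear":[0,-0.03,-0.5],"rot":[0,0,0],"hand":0.65},{"linear":[0,-0.03,-0.4],"rot":[0,0,0],"hand":0.65},{"linear":[0,0,-0.2],"rot":[0,0,0],"hand":0.65},{"linear":[0,0,0],"rot":[0,0,0],"hand":0.65}]';  python3 -c "
from h import *;st()"
```

```text
[ 0.6612 -0.0806  0.16  ]
[ 0.6631 -0.1023  0.16  ]
[0.6553 0.0096 0.16  ]
[0.656  0.0011 0.16  ]
clock: 9.35
tool_pos: [0.662, -0.085, 0.1544]
orientation: [-147.8, 89.4, 37.2]
force: [-0.1, -0.5, 0.5]
opening: 0.0569
t 9.35 tcp [ 0.662  -0.085   0.1544] toolx [ 0.008  0.006 -1.   ] jawyaw -85.1 q [  9.2  22.5  -6.1  -0.3 -61.   85.8] F [-0.1 -0.5  0.5] open 0.0569
```

```bash
python3 -m crank '[{"linear":[0,0,-0.18],"rot":[0,0.1,0],"hand":0.65},{"linear":[0,0,-0.1],"rot":[0,0,0],"hand":0.65},{"linear":[0,0,0],"rot":[0,0,0],"hand":0.4},{"linear":[0,0,0],"rot":[0,0,0],"hand":0.25},{"linear":[0,0,0],"rot":[0,0,0],"hand":0.12},{"linear":[0,0,0],"rot":[0,0,0],"hand":0},{"linear":[0,0,0],"rot":[0,0,0],"hand":0},{"linear":[0,0,0],"rot":[0,0,0],"hand":0}]';  python3 -c "
from h import *;st()"
```

```text
clock: 10.35
tool_pos: [0.6633, -0.0841, 0.1387]
orientation: [-109.5, 89.6, 75.5]
force: [1.0, -3.5, -2.7]
opening: 0.0128
t 10.35 tcp [ 0.6633 -0.0841  0.1387] toolx [ 0.002  0.007 -1.   ] jawyaw -85.0 q [  9.2  23.5  -6.6  -0.4 -59.7  85.9] F [ 1.  -3.5 -2.7] open 0.0128
```

```bash
python3 -m crank '[{"linear":[0,0,0],"rot":[0,0,0],"hand":0.3},{"linear":[0,0,0],"rot":[0,0,0],"hand":0.65},{"linear":[0,0,0],"rot":[0,0,0],"hand":0.65},{"linear":[0,0,0],"rot":[0,0,0],"hand":0.65},{"linear":[0,0,0.5],"rot":[0,0,0],"hand":0.65},{"linear":[0,0,0.5],"rot":[0,0,0],"hand":0.65},{"linear":[0,0,0.4],"rot":[-0.1,0,-1],"hand":0.65},{"linear":[-0.1,-0.15,0],"rot":[0,0,-1],"hand":0.65},{"linear":[-0.1,-0.15,0],"rot":[0,0,-1],"hand":0.65},{"linear":[-0.1,-0.15,0],"rot":[0,0,-1],"hand":0.65},{"linear":[-0.1,-0.15,0],"rot":[0,0,-1],"hand":0.65},{"linear":[-0.1,-0.15,0],"rot":[0,0,-1],"hand":0.65},{"linear":[-0.1,-0.15,0],"rot":[0,0,-1],"hand":0.65},{"linear":[0,-0.1,0],"rot":[0,0,-1],"hand":0.65},{"linear":[0,0,0],"rot":[0,0,-1],"hand":0.65},{"linear":[0,0,0],"rot":[0,0,-1],"hand":0.65},{"linear":[0,0,0],"rot":[0,0,-1],"hand":0.65},{"linear":[0,0,0],"rot":[0,0,-1],"hand":0.65},{"linear":[0,0,0],"rot":[0,0,-1],"hand":0.65},{"linear":[0,0,0],"rot":[0,0,-1],"hand":0.65}]';  python3 -c "
from h import *;o=st();s=snap('wrist','w9.png');T=wristT(s,o);np.savez('w9.npz',T=T,**s);print(proj(s,[.6255,-.147,.175],T)); snap('top','t9.png')"
```

```text
clock: 12.85
tool_pos: [0.6257, -0.1444, 0.2276]
orientation: [-154.7, 89.8, -42.0]
force: [0.7, 0.1, -0.0]
opening: 0.0572
t 12.85 tcp [ 0.6257 -0.1444  0.2276] toolx [ 0.003 -0.003 -1.   ] jawyaw -157.3 q [  4.5  17.3  -3.9   0.2 -68.6  18.1] F [ 0.7  0.1 -0. ] open 0.0572
[280.65597163 228.46838684]
```

View pics/w9.png

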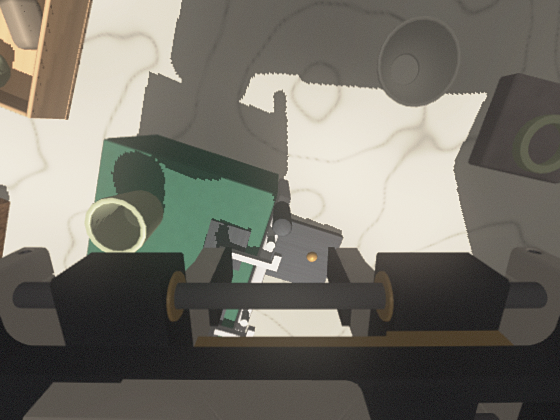

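View pics/t9.png

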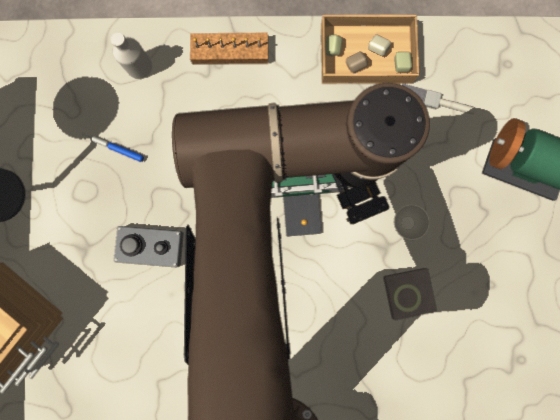

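```bash
python3 -m crank '[{"linear":[0,-0.04,-0.4],"rot":[0,0,-1],"hand":0.65},{"linear":[0,-0.04,-0.4],"rot":[0,0,-0.6],"hand":0.65},{"linear":[0,0,-0.3],"rot":[0,0,0],"hand":0.65},{"linear":[0,0,0],"rot":[0,0,0],"hand":0.65}]';  python3 -c "
from h import *;o=st();s=snap('wrist','w10.png')"
```

```text
clock: 13.45
tool_pos: [0.626, -0.1493, 0.1608]
orientation: [-141.3, 89.7, -36.3]
force: [0.4, 0.1, 0.1]
opening: 0.0573
t 13.45 tcp [ 0.626  -0.1493  0.1608] toolx [ 0.004 -0.003 -1.   ] jawyaw -165.0 q [  4.1  20.1  -9.    0.2 -60.7  10.9] F [0.4 0.1 0.1] open 0.0573
```

View pics/w10.png

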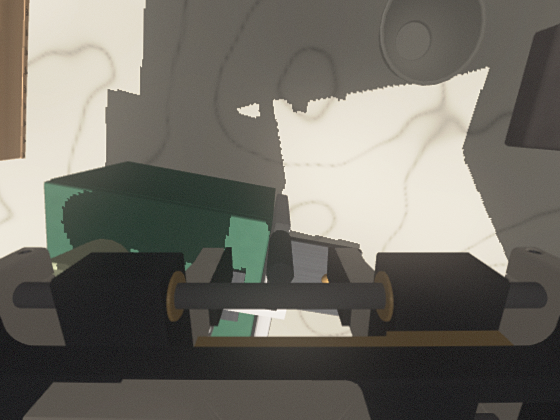

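```bash
python3 -m crank '[{"linear":[0,0.03,-0.25],"rot":[0,0,0],"hand":0.65},{"linear":[0,0,-0.1],"rot":[0,0,0],"hand":0.65},{"linear":[0,0,0],"rot":[0,0,0],"hand":0.3},{"linear":[0,0,0],"rot":[0,0,0],"hand":0},{"linear":[0,0,0],"rot":[0,0,0],"hand":0},{"linear":[0,0,0],"rot":[0,0,0],"hand":0},{"linear":[0,0,0],"rot":[0,0,0],"hand":0}]';  python3 -c "
from h import *;o=st()
# arc
h=np.array([.6107,.0315])
yaw=np.radians(4.1);X=np.array([np.cos(yaw),np.sin(yaw)]);Y=np.array([-np.sin(yaw),np.cos(yaw)])
h=np.array([.626,-.1475])+.178*Y; print('hinge',h)
p=o['tool_pos'][:2]; 
for i in range(0,100,6):
  a=np.radians(i); q=h+.178*(-np.sin(a)*X-np.cos(a)*Y); print(i,q.round(4),((q-p)/.06).round(3)); p=q
"
```

```text
clock: 14.38
tool_pos: [0.6257, -0.148, 0.1422]
orientation: [-144.9, 89.6, -39.8]
force: [-8.0, -0.7, 2.1]
opening: 0.0153
t 14.38 tcp [ 0.6257 -0.148   0.1422] toolx [ 0.005 -0.004 -1.   ] jawyaw -164.8 q [  4.2  20.9 -10.5   0.3 -58.3  10.8] F [-8.  -0.7  2.1] open 0.0153
hinge [0.61327345 0.03004446]
0 [ 0.626  -0.1475] [0.006 0.009]
6 [ 0.6074 -0.1479] [-0.31  -0.006]
12 [ 0.5888 -0.1463] [-0.309  0.027]
18 [ 0.5705 -0.1427] [-0.305  0.059]
24 [ 0.5527 -0.1373] [-0.297  0.09 ]
30 [ 0.5355 -0.1301] [-0.286  0.121]
36 [ 0.5192 -0.1211] [-0.272  0.15 ]
42 [ 0.5039 -0.1104] [-0.255  0.178]
48 [ 0.4898 -0.0982] [-0.235  0.203]
54 [ 0.4771 -0.0846] [-0.212  0.227]
60 [ 0.4659 -0.0697] [-0.187  0.248]
66 [ 0.4563 -0.0538] [-0.16   0.266]
72 [ 0.4484 -0.0369] [-0.132  0.281]
78 [ 0.4423 -0.0193] [-0.102  0.293]
84 [ 0.438  -0.0012] [-0.07   0.302]
90 [0.4357 0.0173] [-0.038  0.308]
96 [0.4354 0.0359] [-0.006  0.31 ]
```

```bash
cat > g.py <<'E'
from h import *
o=st(); h=np.array([.6133,.0300]);yaw=np.radians(4.1);X=np.array([np.cos(yaw),np.sin(yaw)]);Y=np.array([-np.sin(yaw),np.cos(yaw)])
d=o['tool_pos'][:2]-h; a0=np.degrees(np.arctan2(-d@X,-d@Y)); print('gate deg',a0,'r',np.hypot(*d))
p=o['tool_pos'][:2]
for k in range(1,6):
  a=np.radians(a0+6*k); q=h+.178*(-np.sin(a)*X-np.cos(a)*Y); print(round(a0+6*k,1),((q-p)/.06).round(3)); p=q
E
python3 -m crank '[{"linear":[-0.31,0,0],"rot":[0,0,-0.7],"hand":0},{"linear":[-0.31,0.03,0],"rot":[0,0,-0.7],"hand":0},{"linear":[-0.3,0.06,0],"rot":[0,0,-0.7],"hand":0},{"linear":[0,0,0],"rot":[0,0,0],"hand":0}]';  python3 g.py
```

```text
clock: 14.88
tool_pos: [0.5709, -0.1441, 0.1422]
orientation: [-135.9, 89.4, -41.6]
force: [2.2, 0.3, -4.9]
opening: 0.0154
t 14.88 tcp [ 0.5709 -0.1441  0.1422] toolx [ 0.008 -0.007 -1.   ] jawyaw -175.8 q [  5.1  16.1 -17.7   0.5 -55.8  -1.2] F [ 2.2  0.3 -4.9] open 0.0154
gate deg 17.806422293023317 r 0.17915249456973364
23.8 [-0.293  0.108]
29.8 [-0.286  0.12 ]
35.8 [-0.272  0.149]
41.8 [-0.255  0.177]
47.8 [-0.235  0.203]
```

```bash
python3 -m crank '[{"linear":[-0.29,0.1,0],"rot":[0,0.05,-0.7],"hand":0},{"linear":[-0.29,0.12,0],"rot":[0,0.05,-0.7],"hand":0},{"linear":[-0.27,0.15,0],"rot":[0,0,-0.7],"hand":0},{"linear":[-0.26,0.18,0],"rot":[0,0,-0.7],"hand":0},{"linear":[-0.24,0.2,0],"rot":[0,0,-0.7],"hand":0}]';  python3 g.py
```

```text
clock: 15.5
tool_pos: [0.4934, -0.1027, 0.1421]
orientation: [-172.6, 89.3, -96.0]
force: [2.4, -2.4, -3.9]
opening: 0.0152
t 15.5 tcp [ 0.4934 -0.1027  0.1421] toolx [-0.001 -0.013 -1.   ] jawyaw 166.6 q [ 11.2   8.7 -27.8   0.9 -53.7 -25.1] F [ 2.4 -2.4 -3.9] open 0.0152
gate deg 46.1998621347612 r 0.1787959608002388
52.2 [-0.21  0.23]
58.2 [-0.195  0.242]
64.2 [-0.169  0.261]
70.2 [-0.14   0.277]
76.2 [-0.111  0.29 ]
```

```bash
python3 -m crank '[{"linear":[-0.21,0.23,0],"rot":[0.05,0,-0.7],"hand":0},{"linear":[-0.195,0.24,0],"rot":[0.05,0,-0.7],"hand":0},{"linear":[-0.17,0.26,0],"rot":[0.05,0,-0.7],"hand":0},{"linear":[-0.14,0.28,0],"rot":[0,0,-0.7],"hand":0},{"linear":[0,0,0],"rot":[0,0,0],"hand":0}]';  python3 g.py
```

```text
clock: 16.12
tool_pos: [0.4503, -0.0429, 0.1421]
orientation: [144.5, 89.6, -153.0]
force: [0.4, -4.1, -3.5]
opening: 0.0152
t 16.12 tcp [ 0.4503 -0.0429  0.1421] toolx [-0.006 -0.003 -1.   ] jawyaw 152.5 q [ 19.7   4.  -33.    0.1 -53.4 -47.2] F [ 0.4 -4.1 -3.5] open 0.0152
gate deg 70.01170985869908 r 0.17859522304870157
76.0 [-0.103  0.294]
82.0 [-0.081  0.3  ]
88.0 [-0.049  0.307]
94.0 [-0.017  0.31 ]
100.0 [0.016 0.31 ]
```

```bash
python3 -m crank '[{"linear":[-0.11,0.29,0],"rot":[0,0,-0.6],"hand":0},{"linear":[-0.08,0.3,0],"rot":[0,0,-0.6],"hand":0},{"linear":[-0.05,0.3,0],"rot":[0,0,-0.5],"hand":0},{"linear":[0,0.1,0],"rot":[0,0,0],"hand":0},{"linear":[0,0,0],"rot":[0,0,0],"hand":0}]';  python3 g.py; python3 -c "
from h import *
snap('scene','s11.png');snap('top','t11.png')"
```

```text
clock: 16.75
tool_pos: [0.4361, 0.0138, 0.142]
orientation: [158.5, 89.2, -147.0]
force: [-1.0, -3.5, 0.2]
opening: 0.0156
t 16.75 tcp [0.4361 0.0138 0.142 ] toolx [-0.012 -0.008 -1.   ] jawyaw 144.5 q [ 28.    2.6 -34.6   0.1 -53.6 -63.5] F [-1.  -3.5  0.2] open 0.0156
gate deg 88.882491068744 r 0.17796517169607623
94.9 [-0.013  0.31 ]
100.9 [0.02 0.31]
106.9 [0.053 0.306]
112.9 [0.084 0.299]
118.9 [0.115 0.288]
```

View pics/s11.png

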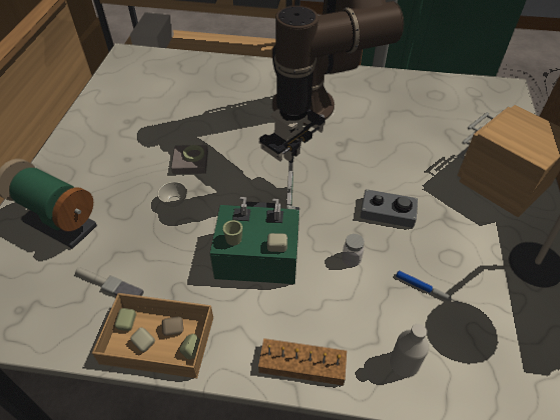

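View pics/t11.png

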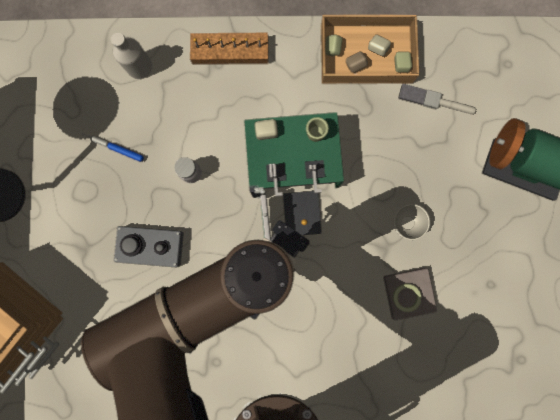

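The gate stands out from the front (from (262,190) to (270,240) in the top view) with the post in the gripper. One last check for settling and of the catches.

```bash
python3 -m crank '[{"linear":[0,0,0],"rot":[0,0,0],"hand":0},{"linear":[0,0,0],"rot":[0,0,0],"hand":0},{"linear":[0,0,0],"rot":[0,0,0],"hand":0},{"linear":[0,0,0],"rot":[0,0,0],"hand":0}]'; python3 g.py|head -2; python3 -c "
from h import *
t=eyes.snapshot('top');crop(t,'t12.png',235,100,365,245,4)
s=eyes.snapshot('scene');crop(s,'s12.png',205,175,310,285,5)
for n,a,b in (('top',t['image'],np.load('top0.npz')['image']),):
  for nm,(x,y) in dict(jar=(186,170),bowl=(413,221),slab=(410,295),pen=(118,149),cup=(317,128),blank=(266,129)).items():
    g=lambda i:cv2.cvtColor(i[y-25:y+25,x-25:x+25],cv2.COLOR_RGB2GRAY).astype(np.float32)
    print(nm,np.round(cv2.phaseCorrelate(g(b),g(a))[0],2))
"
```

```text
clock: 17.35
tool_pos: [0.4362, 0.0126, 0.142]
orientation: [158.0, 89.2, -147.6]
force: [-2.6, -3.8, 0.5]
opening: 0.0151
t 17.35 tcp [0.4362 0.0126 0.142 ] toolx [-0.012 -0.007 -1.   ] jawyaw 144.4 q [ 27.8   2.6 -34.6   0.1 -53.6 -63.4] F [-2.6 -3.8  0.5] open 0.0151
gate deg 88.50123087641546 r 0.1779855864944611
jar [-0.01  0.03]
bowl [ 0.05 -0.16]
slab [-0.34  0.53]
pen [ 0.01 -0.07]
cup [-0.05  0.01]
blank [ 0.01 -0.  ]
```

View pics/t12.png

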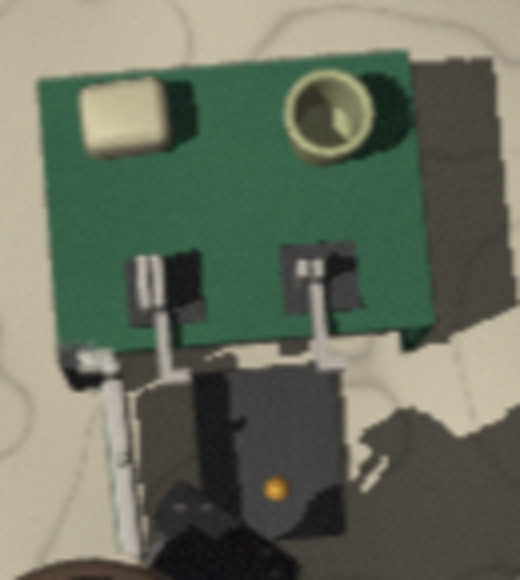

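View pics/s12.png

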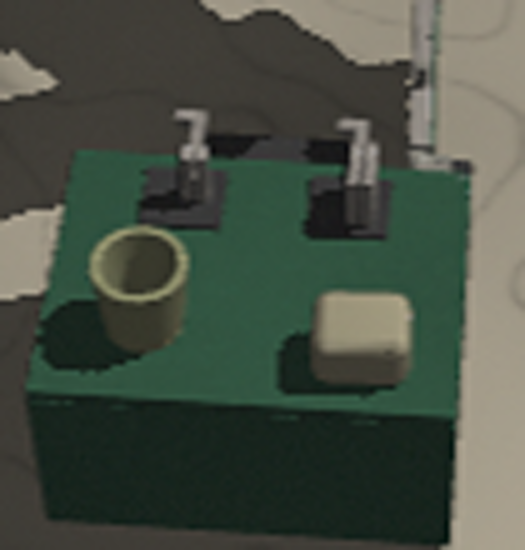

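Both catches are shut with their tabs together, and the gate is square. The bystanders haven't moved; the slab's half-pixel shift comes from the arm's shadow.

```bash
python3 -c "
from h import *
print(ticket.close_job()); st()"
```

```text
the job is handed in; nothing more can be done
None
the job is handed in; nothing more can be done
```

The cabinet is open and I've handed the job in, at about 17.5 s on the clock (limit 72 s). The gripper still holds the gate by its post.

- **Buttons:** I pressed the large button, then the small one, each down to its stop with the fingertip at 55.7 mm and a vertical force of 31–34 N. I let each one up before going on. I didn't see the caps rise again directly; I relied on lifting the fingers clear.
- **Catches:** I squeezed the broad catch, then the slim one. The gripper closed to 13.3 mm and 12.8 mm, about the 14 mm expected at the stop. The last pictures show both pairs of tabs together.
- **Gate:** I pulled it past the detent. The arm's pose puts it at about 88.5–88.9°, and the camera views agree. The post was still in the gripper (15.1 mm opening) at the last reading.
- **Other things:** The jar, bowl, handpiece, cup and stone blank shifted less than 0.2 px in the top view. The slab and ring patch read about 0.6 px, which I put down to the arm's moving shadow.

No check failed. The camera position estimates for the buttons differed from each other by up to about 8 mm. I settled the small button by checking that it sat under the fingertips in the wrist camera before pressing.

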